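# Turn the mounting block in the sliding-jaw fixture

### The job

The aluminium block in the little sliding-jaw fixture has to be inspected on its slotted face, which now faces the sliding jaw. Slide the jaw open, turn the block a quarter turn so that the slot is on top, and set it back down flat on the seat, roughly centred between the jaws and square to them; then slide the jaw shut so that it bears on the block and let go. Leave the other things on the bench where they are.

Things in the scene. Friction and masses are not known exactly. Their poses are not given: they have to be found in the camera images.
- fixture: Slide-jaw fixture, bolted down; place and yaw vary. Grey base plate 76 (x) x 192 (y) x 12 mm, y -42 to +150. Origin: on the bench, under the middle of the fixed jaw's face. z up; x runs along the jaw faces; +y points from the fixed to the sliding jaw and is the way it opens. Both jaws are 34 mm wide (x), tops 64 mm above the bench; the fixed jaw fills y -26 to 0.
- fixture_seat (a point): Point on the seat's top at the middle of the fixed jaw's face, 48 mm above the bench, axes as the fixture's. The block rests on this flat steel seat, 34 mm wide in x (-17 to 17), y -26 to 40. The block overhangs seat and jaws at both ends.
- jaw (a joint): Slide of the moving jaw, m. Gap between the jaw faces = 0.030 + this value. -0.003: closed stop, 0.034: fully open stop. No spring: it stays where it is left and takes about 4 N (plus some damping) to slide. Starts at 0.001 to 0.004, shut on the block with slight play.
- jaw_grip (a point): Middle of the upright aluminium grip on the tail of the sliding jaw, 44 mm above the bench; axes as the fixture's. The grip is a plate 12 mm thick (x), 26 mm long (y), 32 to 58 mm above the bench, taken across its thickness from above. It moves with the jaw, 60 mm in +y behind the jaw's face.
- block_center (a point): Centre of the loose aluminium block, 60 (its x) x 30 (y) x 42 mm (z), 0.13 to 0.27 kg. At the start its axes are the fixture's: 42 mm high on the seat, length along the jaws, centre 69 mm above the bench. Its flat plain ends, 60 mm apart, are free of the jaws. Turned slot up it is 30 mm high, 42 mm wide across the jaws. The first top face (+z) has two dark holes.
- slot_face (a point): Middle of the block's slotted face: its +y face, 15 mm from its centre. One slot, 10 mm wide, 6 mm deep, runs the whole 60 mm length; the opposite face is plain. It starts towards the sliding jaw (+y of the fixture). Axes as the block's: its y axis points out of this face and must end up pointing up.
- screwdriver: small screwdriver with a red handle, 142 mm, lying beside the fixture; loose bystander, origin at the centre of its underside.
- wafer_carrier: flat round white wafer carrier, 63 mm across, 12 mm high, beyond the fixture; loose bystander, origin at the centre of its underside.
- wafer_tub: round screw-top tub, 68 mm across, 46 mm high; loose bystander, origin at the centre of its underside.
- swab_tub: round tub with a wide cap, 58 mm across, 68 mm high; loose bystander, origin at the centre of its underside.
- slide_box: box of cover slides, 80x32x36 mm; loose bystander, origin at the centre of its underside.
- vial: small brown glass vial, 20 mm across, 53 mm high; loose bystander, origin at the centre of its underside.
- dropper_bottle: brown dropper bottle, 38 mm across, 80 mm high; loose bystander, origin at the centre of its underside.

How it is judged:
By the outcome, as a careful person would: the job done as asked, in the order asked, and still so for the second after the job is handed in, with the robot touching nothing.
It also fails if it takes over 69 s, if anything falls off the work surface, if the arm or the gripper's body presses on something with over 40 N, if the wrist force passes 120 N, or if a joint passes its speed limit or range.

### The arm

A 6-joint arm with a two-finger parallel gripper is mounted at the origin on a cart in front of the work surface, level with it; the furniture and walls round the work are solid. World frame = base frame: x ahead of the robot, y to its left, z up, the work surface at z = 0. Lengths are in m, angles in rad, forces in N, time in s.
With the tool pointing down it reaches from about 0.325 to 0.9 m from the base axis. Payload 6.1 kg.
Tool frame: the origin (TCP) lies at the very end of the fingers, on their centre line; the grasp point (between the pads) lies 19 mm behind it (env.grip_point_offset is the distance from the TCP to the grasp point, in m); z points along the fingers, y is the direction in which the jaws open and shut (so a half turn about z gives the same grasp; the last joint's range is limited). The gripper opens to 87 mm and grips with 3 to 60 N. Pads are 19 mm wide; open, the fingers measure 117 mm over their backs; the gripper's body (75 mm by 190 mm) begins 51 mm behind the grasp point.
Start: joints at [-1.244, 0.22, 1.526, -0, 1.395, -0.126], TCP at [0.273, -0.562, 0.223] pointing down, gripper open.
Joint ranges: [-2.98, 2.98], [-0.91, 2.08], [0.09, 2.57], [-1.24, 4.39], [0.2, 2.65], [-2.68, 2.68]. Speed limits (rad/s): [2.57, 2.57, 3.01, 3.14, 3.14, 3.14].

### API

Orientations are given as [roll, pitch, yaw] about the fixed x, y, z axes, in that order (R = Rz(yaw) Ry(pitch) Rx(roll)).
In Python, from workcell import env gives the robot as it stands. The module is installed in compiled form; this text tells all that it offers.
- The arm moves only by the tool apply_moves, never from a script. Its argument "motion" is a list of rows, each a list of 7 numbers: the turn, a rotation vector about the world's x, y, z in degrees, then the shift along the world's x, y, z in m, then the finger opening in m, from 0 to 0.087. A call has 1 to 8 rows; each row is the pose to reach, as a shift and turn from the pose commanded when the call began; what a row does not reach only later rows make up. A row lasts 1/10 s, in which the tool goes at most 50 mm and 8.59 degrees, less where a joint would pass 70% of its speed; a pose out of reach is approached as far as the arm can. A call with a gripper value outside its range is refused whole. The fingers move at their own pace and stop on an object; "squeeze" is the grip in N (left out, the last holds). Time passes only in rows, so rows that repeat a pose let the fingers close. It gives the time, the measured TCP pose, the force and the opening at its end, in the units of the state.
- env.state(): the state, without advancing time (a new reading comes with each control period).
- env.grab_frame(name): name is "scene" or "top"; returns (picture, depth): 400x640x3 uint8, red, green, blue; 400x640 float32, m along the optical axis (not along the pixel's ray), 0 where there is no reading.
- env.camera_model(name): a dict with "camera_matrix" (3x3 intrinsics, pixels), "D" ([k1, k2, p1, p2, k3] as OpenCV has them; the pictures are not rectified), "rvec" (rotation vector, rad) and "tvec" (3), from world to camera coordinates, as OpenCV has them. Camera axes: x right, y down, z forward; pixel columns grow to the right and rows downward; lengths in m; the calibration is good to about 2 mm. A picture is of the moment at which its call begins. camera_model takes no time and is no camera call.
- env.sign_off(): hands the job in, once; it reports no verdict.
Trained networks look in the newest picture that a camera, given by its name, has taken for a name from the list of things; names that differ only in an ending like _2 or _b are one class to them, and where a whole thing is asked for, a point or a joint stands for the part that bears it (a point fixed in the world has none). Each returns a list of dicts, best first, with "p" (0 to 1); they miss things now and then, are a little off and sometimes report something else, mostly with a low value. They report only what shows in the picture. A call takes as long as a camera call.
- env.spot_in(target, camera): "location" ([x, y, z] in m, in the coordinates of the camera as it stood for that picture, good to about 4 mm: the middle of the surface that is visible of it).
- env.landmark_of(target, camera): "location" ([x, y, z] in m, in the coordinates of the camera as it stood for that picture, good to about 4 mm: a listed point, or the origin of a listed thing).
The state is a dict: "time_s": time; "joints": joint angles; "dq": joint speeds; "effort": joint torques, N m; "tcp_pos": TCP position; "orientation": TCP orientation; "ft_force": force on the tool from outside, world axes, zero at the start; "moment": the same for the moment, N m; "gripper_width": opening from 0.0 (shut) to 1.0 (fully open).
Only numpy, scipy, OpenCV 4.12 (cv2) and the standard library are available. Lean on these libraries where they do the work, as an engineer would, in place of code of your own. Each camera call takes 0.05 s, during which the arm holds its last target. There are 200 camera calls.

## Working session

There is one attempt and no reset: what is moved stays moved. The work goes in short steps, Python scripts to look and compute and a tool call to move; the robot and the scene stay as the last step left them, time stands still between calls to the robot, and variables do not carry over. Pictures are saved under pics/ and viewed, about 8 in all and at most 12, crops included, and the job is handed in when it is done.

Besides the shell and the picture viewer there is one more tool, called as name([rows], argument=value, ...), one row to a line, values as JSON. apply_moves: Moves the arm, as the interface text tells. Its arguments: {"type":"object","properties":{"motion":{"type":"array","items":{"type":"array","items":{"type":"number"}}},"squeeze":{"type":"number"}},"required":["motion"]}

```bash
mkdir -p pics
cat > h.py <<'E'
from workcell import env
import numpy as np, cv2
def cam(n):
    m=env.camera_model(n); R=cv2.Rodrigues(np.array(m["rvec"],float))[0]; return m,R,np.array(m["tvec"],float).ravel()
def w(n,p):
    m,R,t=cam(n); return R.T@(np.array(p)-t)
def proj(n,P):
    m,R,t=cam(n); return cv2.projectPoints(np.array(P,float).reshape(-1,3),np.array(m["rvec"],float),t,np.array(m["camera_matrix"]),np.array(m["D"]))[0].reshape(-1,2)
def cloud(n,d):
    m,R,t=cam(n); v,u=np.mgrid[:400,:640]
    q=cv2.undistortPoints(np.stack([u,v],-1).reshape(-1,1,2).astype(float),np.array(m["camera_matrix"]),np.array(m["D"])).reshape(-1,2)
    z=d.reshape(-1); c=np.c_[q*z[:,None],z]; return ((c-t)@R).reshape(400,640,3)
def save(n,f):
    a,d=env.grab_frame(n); cv2.imwrite(f,a[:,:,::-1]); return a,d
E
python3 - <<'E'
from h import *
for n in("top","scene"):
    a,d=save(n,f"pics/{n}1.png"); np.save(f"{n}1.npy",d)
    for t in("fixture","fixture_seat","jaw_grip","block_center","slot_face"):
        print(n,t,[(np.round(w(n,r["location"]),4).tolist(),round(r["p"],2)) for r in env.landmark_of(t,n)[:2]])
    for t in("screwdriver","wafer_carrier","wafer_tub","swab_tub","slide_box","vial","dropper_bottle"):
        print(n,t,[(np.round(w(n,r["location"]),3).tolist(),round(r["p"],2)) for r in env.landmark_of(t,n)[:1]])
print(env.state())
E
```

```text
top fixture [([0.4491, 0.072, -0.0017], 0.7)]
top fixture_seat [([0.4467, 0.0721, 0.051], 0.89), ([0.4291, -0.1544, -0.0039], 0.44)]
top jaw_grip [([0.4279, 0.1634, 0.0386], 0.79)]
top block_center [([0.4498, 0.0859, 0.0685], 0.52)]
top slot_face [([0.4432, 0.1068, 0.0689], 0.61), ([0.5812, -0.052, -0.0029], 0.15)]
top screwdriver [([0.367, 0.101, 0.0], 0.48)]
top wafer_carrier [([0.524, 0.153, -0.0], 0.85)]
top wafer_tub []
top swab_tub [([0.464, -0.433, 0.002], 0.61)]
top slide_box [([0.407, -0.282, 0.001], 0.84)]
top vial [([0.498, -0.271, -0.005], 0.55)]
top dropper_bottle [([0.405, -0.281, -0.0], 0.73)]
scene fixture [([0.4563, 0.0763, 0.0014], 0.71)]
scene fixture_seat [([0.4566, 0.0768, 0.0482], 0.92)]
scene jaw_grip [([0.4309, 0.1694, 0.0409], 0.69)]
scene block_center [([0.453, 0.0926, 0.0702], 0.62), ([0.4345, 0.1653, 0.0384], 0.26)]
scene slot_face [([0.4474, 0.1097, 0.0689], 0.58)]
scene screwdriver [([0.371, 0.099, -0.004], 0.79)]
scene wafer_carrier [([0.529, 0.155, 0.003], 0.84)]
scene wafer_tub []
scene swab_tub []
scene slide_box []
scene vial []
scene dropper_bottle [([0.584, -0.054, 0.003], 0.74)]
{'time_s': 1.3, 'joints': array([-1.24413811e+00,  2.20425281e-01,  1.52652432e+00,  1.54244181e-06,
        1.39466655e+00, -1.26128415e-01]), 'dq': array([-0.00028857,  0.00010515, -0.00017978,  0.00037118,  0.00054695,
       -0.00069429]), 'effort': array([ 6.40672843e-04, -4.94566512e+01, -3.87698579e+01,  7.00536766e-02,
        4.70498158e-02, -3.27882447e-05]), 'tcp_pos': array([ 0.27339846, -0.56201929,  0.22250908]), 'orientation': array([-3.14156954e+00, -4.46177294e-06,  4.52786362e-01]), 'ft_force': array([ 0.3776767 , -0.14020045,  0.22183508]), 'moment': array([ 0.01655119, -0.01145214,  0.01276976]), 'gripper_width': 1.0025941028012517}
```

View pics/top1.png

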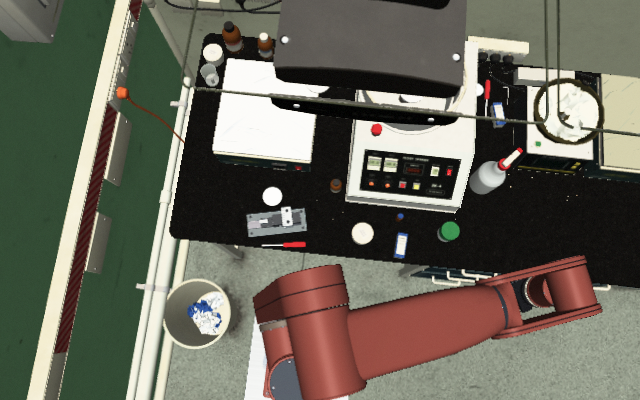

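View pics/scene1.png

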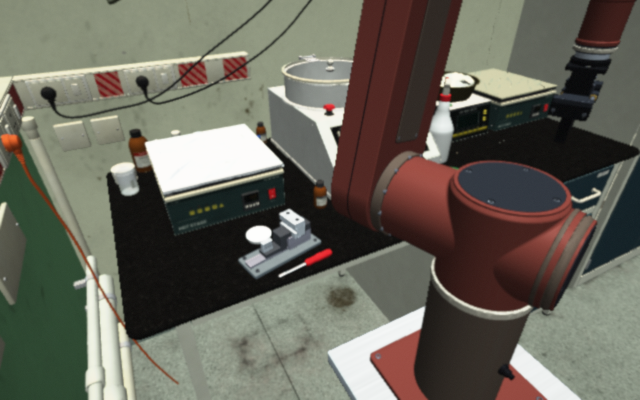

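The top view shows the fixture at about (277,222). The block is the white patch at (287,215), the grip is to its left, the screwdriver is at (285,245) and the carrier at (272,196). The networks differ between cameras by 5–9 mm, so I'll fit a box model of the fixture to both depth clouds.

```bash
cat > fit.py <<'E'
from h import *
from scipy.optimize import least_squares
def box(P,x0,x1,y0,y1,z0,z1):
    c=np.array([x0+x1,y0+y1,z0+z1])/2; h=np.array([x1-x0,y1-y0,z1-z0])/2
    q=abs(P-c)-h; return np.linalg.norm(np.maximum(q,0),axis=1)+np.minimum(q.max(1),0)
def sdf(p,P,blk=True):
    x,y,a,j=p[:4]; c,s=np.cos(a),np.sin(a); d=P-[x,y,0]
    L=np.c_[c*d[:,0]+s*d[:,1],-s*d[:,0]+c*d[:,1],d[:,2]]; g=.03+j
    B=[box(L,-.038,.038,-.042,.15,-.02,.012),box(L,-.017,.017,-.026,.04,.01,.048),box(L,-.017,.017,-.026,0,.01,.064),
       box(L,-.017,.017,g,g+.02,.01,.064),box(L,-.006,.006,g+.047,g+.073,.03,.058)]
    if blk: B.append(box(L,-.03,.03,g/2-.015,g/2+.015,.048,.09))
    return np.min(B,axis=0)
def pts(n,d,c=(.445,.11)):
    W=cloud(n,d).reshape(-1,3); ok=(d.reshape(-1)>0)&(np.hypot(W[:,0]-c[0],W[:,1]-c[1])<.14)&(W[:,2]>.007)&(W[:,2]<.11)
    return W[ok]
if __name__=="__main__":
    A={n:pts(n,np.load(f"{n}1.npy")) for n in("top","scene")}
    A["both"]=np.vstack(list(A.values()))
    for n,P in A.items():
        p=np.array([.451,.073,.24,.003])
        for r in(.02,.01,.006):
            k=abs(sdf(p,P))<r
            s=least_squares(lambda p:np.r_[sdf(p,P[k]),(p[3]-.0025)*3],p,loss="soft_l1",f_scale=.002); p=s.x
        print(n,len(P),k.sum(),np.round(p,4),"deg",np.degrees(p[2]).round(2),"rms",np.sqrt((sdf(p,P[k])**2).mean()).round(4))
        t=P[P[:,2]>.08]; print("  top pts",len(t),t.mean(0).round(4),cv2.minAreaRect((t[:,:2]*1000).astype(np.float32)) if len(t) else "")
        b=P[(P[:,2]>.008)&(P[:,2]<.016)];print("  base z",np.median(b[:,2]).round(4),len(b))
    x,y,a,j=p; R=np.array([[np.cos(a),-np.sin(a)],[np.sin(a),np.cos(a)]])
    f=lambda lx,ly,lz:[*(R@[lx,ly]+[x,y]),lz]
    for n,cx,cy in(("top",277,222),("scene",285,245)):
        im=cv2.imread(f"pics/{n}1.png"); s=7; im=cv2.resize(im[cy-42:cy+42,cx-56:cx+56],None,fx=s,fy=s,interpolation=cv2.INTER_CUBIC)
        for C,z,col in(((-.038,.038,-.042,.15),.012,(0,255,255)),((-.03,.03,.03/2+j/2-.015,.03/2+j/2+.015),.09,(0,255,0)),((-.006,.006,.077+j,.103+j),.058,(255,0,255))):
            q=proj(n,[f(C[i],C[k],z) for i,k in((0,2),(1,2),(1,3),(0,3))])
            cv2.polylines(im,[(((q-[cx-56,cy-42])+.5)*s).astype(np.int32)],True,col,1)
        cv2.imwrite(f"pics/{n}fit.png",im)
    a_=cv2.imread("pics/topfit.png");b_=cv2.imread("pics/scenefit.png")
    cv2.imwrite("pics/fit.png",cv2.resize(np.vstack([a_,b_]),None,fx=.5,fy=.5) if 0 else np.vstack([a_,b_])[:, :])
    v=np.vstack([a_,b_]); cv2.imwrite("pics/fit.png",cv2.resize(v,(400,600)))
E
python3 fit.py
```

```text
top 1611 1079 [0.4495 0.0763 0.2516 0.0051] deg 14.41 rms 0.0026
  top pts 186 [0.4457 0.0909 0.089 ] ((445.89739990234375, 91.17024230957031), (59.67501449584961, 30.089427947998047), 12.633617401123047)
  base z 0.0116 756
scene 2954 2144 [0.4538 0.072  0.2271 0.0143] deg 13.01 rms 0.0019
  top pts 269 [0.4448 0.0927 0.0881] ((449.27679443359375, 91.57878112792969), (62.35987854003906, 31.92182159423828), 14.239983558654785)
  base z 0.0117 1330
both 4565 3211 [0.4535 0.072  0.2295 0.0142] deg 13.15 rms 0.0022
  top pts 455 [0.4452 0.092  0.0885] ((448.43792724609375, 90.91120910644531), (64.56314086914062, 31.731801986694336), 12.448521614074707)
  base z 0.0117 2086
```

View pics/fit.png

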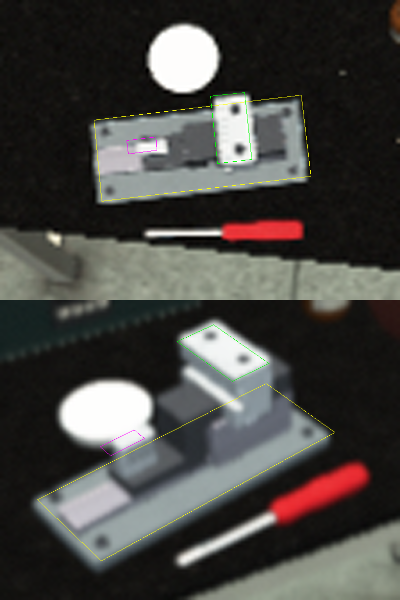

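The overlay shows the base plate matching. The block and grip outlines sit about 4–10 mm off along the slide, because the free jaw value (0.014) is outside its possible 1–4 mm. I'll refit with the jaw pinned and the unmodelled carriage left out.

```bash
cat > fit2.py <<'E'
from fit import *
def run(A,j,blk=True):
    for n,P in A.items():
        p=np.array([.4495,.0745,.245])
        for r in(.012,.008,.005,.005,.005):
            a=p[2]; ly=-np.sin(a)*(P[:,0]-p[0])+np.cos(a)*(P[:,1]-p[1])
            q=np.r_[p,j]; k=(abs(sdf(q,P))<r)&((P[:,2]<.0145)|(ly<.035))
            p=least_squares(lambda p:sdf(np.r_[p,j],P[k]),p,loss="soft_l1",f_scale=.002).x
        print(n,k.sum(),np.round(p,4),"deg",np.degrees(p[2]).round(2))
        c,s=np.cos(p[2]),np.sin(p[2]); d=P[:,:2]-p[:2]; L=np.c_[c*d[:,0]+s*d[:,1],-s*d[:,0]+c*d[:,1]]
        g=P[(P[:,2]>.052)&(P[:,2]<.064)&(L[:,1]>.06)]; gl=L[(P[:,2]>.052)&(P[:,2]<.064)&(L[:,1]>.06)]
        print("  grip pts",len(g),g.mean(0).round(4),gl.mean(0).round(4),gl.min(0).round(4),gl.max(0).round(4))
if __name__=="__main__":
    A={n:pts(n,np.load(f"{n}1.npy")) for n in("top","scene")}
    A["both"]=np.vstack(list(A.values())); run(A,.0025)
E
python3 fit2.py
```

```text
top 808 [0.4494 0.0767 0.2409] deg 13.8
  grip pts 34 [0.4287 0.1621 0.057 ] [0.0002 0.0879] [-0.0162  0.0602] [0.0161 0.1033]
scene 1561 [0.4533 0.0745 0.2221] deg 12.73
  grip pts 94 [0.4321 0.1526 0.0572] [-0.0035  0.0808] [-0.0182  0.0607] [0.0133 0.1056]
both 2351 [0.453  0.0746 0.2234] deg 12.8
  grip pts 134 [0.4314 0.1542 0.0574] [-0.0035  0.0823] [-0.0203  0.06  ] [0.0137 0.1061]
```

apply_moves([
  [0,0,5,0.02,0.045,0,0.04],
  [0,0,10,0.04,0.09,0,0.04],
  [0,0,15,0.06,0.135,0,0.04],
  [0,0,20,0.08,0.18,0,0.04],
  [0,0,25,0.1,0.225,0,0.04],
  [0,0,30,0.12,0.27,0,0.04],
  [0,0,35,0.14,0.315,0,0.04],
  [0,0,40,0.15,0.36,0,0.04],
])

```text
time_s: 2.1
tcp_pos: [0.4244, -0.2001, 0.2229]
orientation: [3.14, -0.0, 1.155]
ft_force: [1.5, 0.4, -0.4]
gripper_width: 0.473
```

apply_moves([
  [0,0,5,0.002,0.046,0,0.04],
  [0,0,10,0.004,0.092,0,0.04],
  [0,0,15,0.005,0.138,0,0.04],
  [0,0,20,0.006,0.184,-0.01,0.04],
  [0,0,25,0.007,0.23,-0.02,0.04],
  [0,0,30,0.007,0.276,-0.03,0.04],
  [0,0,35,0.007,0.322,-0.04,0.04],
  [0,0,37.3,0.007,0.3675,-0.05,0.04],
])

```text
time_s: 2.9
tcp_pos: [0.4302, 0.1675, 0.1726]
orientation: [3.14, 0.0, 1.805]
ft_force: [0.3, -0.7, -0.4]
gripper_width: 0.462
```

apply_moves([
  [0,0,0,0,0,-0.03,0.04],
  [0,0,0,0,0,-0.06,0.04],
  [0,0,0,0,0,-0.09,0.04],
  [0,0,0,0,0,-0.105,0.04],
  [0,0,0,0,0,-0.105,0.04],
])

```text
time_s: 3.4
tcp_pos: [0.4282, 0.1651, 0.0651]
orientation: [-3.136, -0.0, 1.802]
ft_force: [-0.1, -0.7, 0.4]
gripper_width: 0.461
```

Run:
```python
from h import *
st=env.state(); print(st["tcp_pos"],st["orientation"],st["joints"])
a,d=env.grab_frame("scene"); b,_=env.grab_frame("top")
A=cv2.resize(a[190:290,225:345],None,fx=5,fy=5,interpolation=3)
q=proj("scene",[st["tcp_pos"]]) ; print(q,proj("scene",[[.43,.1655,.058]]))
B=cv2.resize(b[190:260,220:330],(600,382),interpolation=3)[:, :]
cv2.imwrite("pics/g1.png",A[:,:,::-1])
```

```text
[0.42816075 0.16512184 0.0651286 ] [-3.13645072e+00 -1.55606896e-04  1.80215208e+00] [ 1.95969341e-01  6.58080191e-03  2.07819636e+00 -3.02394302e-05
  1.06195971e+00 -3.53720145e-02]
[[266.20195279 239.32353711]] [[266.0192935  241.38565806]]
```

View pics/g1.png

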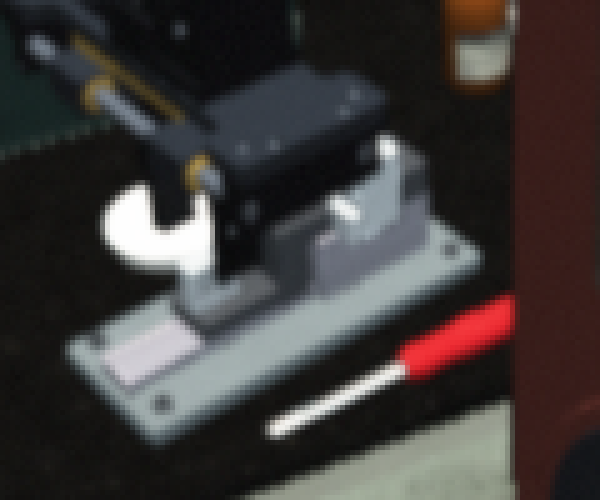

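Scene view: the fingers straddle the upright grip (near finger at (240,240), grip showing at (200,280)) and the carrier is clear. Next I descend and close.

apply_moves([
  [0,0,0,0.001,0,-0.012,0.04],
  [0,0,0,0.001,0,-0.024,0.04],
  [0,0,0,0.001,0,-0.036,0.04],
  [0,0,0,0.001,0,-0.038,0.04],
  [0,0,0,0.001,0,-0.038,0.025],
  [0,0,0,0.001,0,-0.038,0.018],
], squeeze=8)

```text
time_s: 4.1
tcp_pos: [0.4316, 0.1655, 0.0296]
orientation: [3.142, 0.0, 1.802]
ft_force: [0.1, -0.6, 0.4]
gripper_width: 0.355
```

apply_moves([
  [0,0,0,0,0,0,0.01],
  [0,0,0,0,0,0,0.005],
  [0,0,0,0,0,0,0.005],
  [0,0,0,0,0,0,0.005],
])

```text
time_s: 4.5
tcp_pos: [0.4318, 0.1656, 0.0297]
orientation: [3.141, -0.0, 1.802]
ft_force: [2.2, 0.5, -3.9]
gripper_width: 0.343
```

It stopped at 30 mm, so the fingertips are on the carriage below the grip, which begins at z = 32 mm. I'll open slightly, rise 7 mm and close again.

apply_moves([
  [0,0,0,0,0,0,0.04],
  [0,0,0,0,0,0,0.04],
  [0,0,0,0,0,0.007,0.04],
  [0,0,0,0,0,0.007,0.025],
  [0,0,0,0,0,0.007,0.015],
  [0,0,0,0,0,0.007,0.005],
  [0,0,0,0,0,0.007,0.005],
  [0,0,0,0,0,0.007,0.005],
])

```text
time_s: 5.3
tcp_pos: [0.4318, 0.1656, 0.0365]
orientation: [3.141, -0.0, 1.802]
ft_force: [2.2, -0.9, -0.9]
gripper_width: 0.142
```

apply_moves([
  [0,0,0,0,0,0,0.005],
  [0,0,0,0,0,0,0.005],
])

```text
time_s: 5.5
tcp_pos: [0.4318, 0.1656, 0.0365]
orientation: [3.141, -0.0, 1.802]
ft_force: [3.4, 0.9, -2.9]
gripper_width: 0.137
```

Grip held at 12 mm. Sliding open about 31 mm along the fixture's +y.

apply_moves([
  [0,0,0,0,0,0,0.005],
  [0,0,0,-0.0014,0.006,0,0.005],
  [0,0,0,-0.0028,0.012,0,0.005],
  [0,0,0,-0.0042,0.018,0,0.005],
  [0,0,0,-0.0056,0.024,0,0.005],
  [0,0,0,-0.0066,0.028,0,0.005],
  [0,0,0,-0.007,0.03,0,0.005],
  [0,0,0,-0.007,0.03,0,0.005],
], squeeze=20)

```text
time_s: 6.3
tcp_pos: [0.4251, 0.1953, 0.0365]
orientation: [3.14, 0.001, 1.802]
ft_force: [5.9, -1.4, -5.5]
gripper_width: 0.139
```

Jaw open (about +30.5 mm). Release and rise, then tilt at height.

apply_moves([
  [0,0,0,0,0,0,0.04],
  [0,0,0,0,0,0,0.04],
  [0,0,0,0,0,0.03,0.04],
  [0,0,0,0,0,0.07,0.05],
  [0,0,0,0,0,0.105,0.075],
  [0,0,0,0.003,-0.012,0.12,0.075],
  [0,0,0,0.006,-0.024,0.12,0.075],
  [0,0,0,0.008,-0.036,0.12,0.075],
])

```text
time_s: 7.1
tcp_pos: [0.4321, 0.1587, 0.156]
orientation: [-3.141, 0.0, 1.802]
ft_force: [-0.4, 0.2, -0.8]
gripper_width: 0.776
```

apply_moves([
  [-7.5,-1.7,0,0,0,0,0.075],
  [-15,-3.4,0,0,0,0,0.075],
  [-22.5,-5.1,0,0,0,0,0.075],
  [-30,-6.8,0,0,0,0,0.075],
  [-37.5,-8.5,0,0,0,0,0.075],
  [-43.9,-10,0,0,0,0,0.075],
  [-43.9,-10,0,0,0,0,0.075],
])

```text
time_s: 7.8
tcp_pos: [0.4296, 0.1588, 0.1519]
orientation: [-3.12, 0.791, 1.818]
ft_force: [-0.1, 0.0, -0.3]
gripper_width: 0.862
```

Run:
```python
from fit2 import *
from scipy.spatial.transform import Rotation as Rr
st=env.state(); print(st["tcp_pos"],st["joints"],Rr.from_euler("xyz",st["orientation"]).as_matrix().round(4))
for n in("scene","top"):
    a,d=save(n,f"pics/{n}2.png"); np.save(f"{n}2.npy",d)
    P=pts(n,d); t=P[(P[:,2]>.082)&(P[:,2]<.096)]; print(n,len(t),t.mean(0).round(4),cv2.minAreaRect((t[:,:2]*1000).astype(np.float32)))
    for k in("block_center","slot_face","fixture_seat","jaw_grip"):
        print(n,k,[(np.round(w(n,r["location"]),4).tolist(),round(r["p"],2)) for r in env.landmark_of(k,n)[:1]])
a=cv2.imread("pics/scene2.png"); cv2.imwrite("pics/s2.png",cv2.resize(a[150:290,205:345],None,fx=4,fy=4,interpolation=3))
```

```text
[0.42962708 0.15875127 0.15189136] [ 0.66644922  0.22932969  1.86476798 -0.69784373  1.4871275   0.65028723] [[-0.172   0.9732  0.1528]
 [ 0.6819  0.2296 -0.6944]
 [-0.7109 -0.0153 -0.7031]]
scene 248 [0.4454 0.0924 0.0887] ((449.1639404296875, 91.15081787109375), (62.95166015625, 31.304113388061523), 13.348313331604004)
scene block_center [([0.4549, 0.0922, 0.0694], 0.88)]
scene slot_face [([0.4464, 0.1079, 0.0658], 0.57)]
scene fixture_seat [([0.4541, 0.073, 0.0499], 0.58)]
scene jaw_grip [([0.4263, 0.197, 0.0433], 0.9)]
top 180 [0.4449 0.0909 0.0889] ((446.2720947265625, 91.0212631225586), (60.117820739746094, 29.701231002807617), 13.40797233581543)
top block_center [([0.4491, 0.0864, 0.067], 0.76)]
top slot_face [([0.4451, 0.109, 0.0682], 0.66)]
top fixture_seat [([0.4496, 0.069, 0.0505], 0.65)]
top jaw_grip [([0.4191, 0.192, 0.0366], 0.66)]
```

View pics/s2.png

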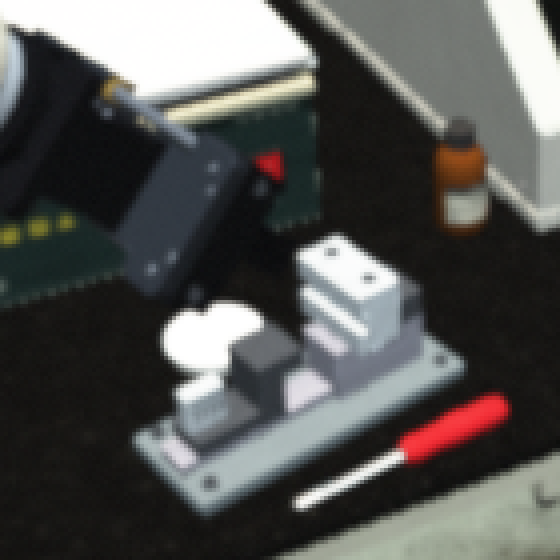

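The picture shows the jaw open, the block still upright on its seat with the slot facing the jaw, and the screwdriver and carrier undisturbed. Both cameras put the block at about (0.448, 0.091). Approaching along the tilted tool axis.

apply_moves([
  [0,0,0,0.004,-0.012,-0.017,0.075],
  [0,0,0,0.008,-0.024,-0.034,0.075],
  [0,0,0,0.012,-0.038,-0.05,0.075],
  [0,0,0,0.0147,-0.0467,-0.061,0.075],
  [0,0,0,0.0147,-0.0467,-0.061,0.075],
])

```text
time_s: 8.8
tcp_pos: [0.4462, 0.1113, 0.0944]
orientation: [-3.131, 0.786, 1.806]
ft_force: [-0.2, -0.4, 0.7]
gripper_width: 0.867
```

Run:
```python
from h import *
from scipy.spatial.transform import Rotation as Rr
st=env.state(); R=Rr.from_euler("xyz",st["orientation"]).as_matrix();print(st["tcp_pos"],R.round(4)); print(np.array([.449,.0905,.069])+.019*R[:,2]-st["tcp_pos"])
a,d=env.grab_frame("scene"); cv2.imwrite("pics/s3.png",cv2.resize(a[170:270,225:345,::-1],None,fx=5,fy=5,interpolation=3))
```

```text
[0.44621005 0.11129725 0.09438931] [[-0.1645  0.9742  0.1542]
 [ 0.6869  0.2254 -0.6909]
 [-0.7079 -0.0077 -0.7063]]
[ 0.00572051 -0.03392462 -0.03880885]
```

View pics/s3.png

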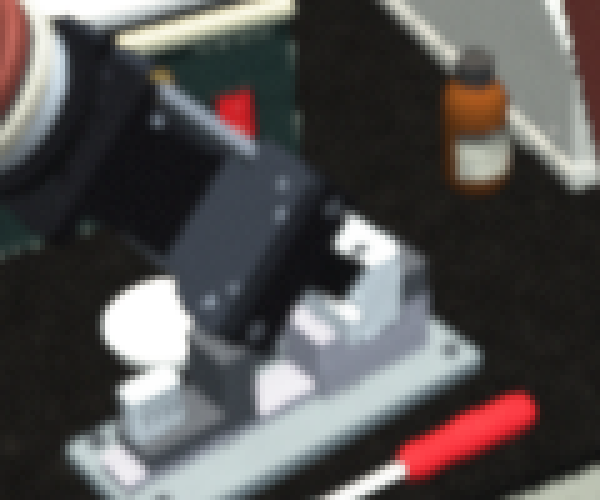

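The fingertips are at the block's top edge, straddling its ends. Advancing and closing.

apply_moves([
  [0,0,0,0.0015,-0.0085,-0.0097,0.075],
  [0,0,0,0.003,-0.017,-0.0194,0.075],
  [0,0,0,0.0045,-0.0255,-0.029,0.075],
  [0,0,0,0.0057,-0.034,-0.0388,0.075],
  [0,0,0,0.0057,-0.034,-0.0388,0.075],
  [0,0,0,0.0057,-0.034,-0.0388,0.068],
], squeeze=10)

```text
time_s: 9.45
tcp_pos: [0.4526, 0.0783, 0.0564]
orientation: [-3.133, 0.786, 1.805]
ft_force: [-0.4, 0.0, -0.2]
gripper_width: 0.828
```

apply_moves([
  [0,0,0,0,0,0,0.064],
  [0,0,0,0,0,0,0.06],
  [0,0,0,0,0,0,0.05],
  [0,0,0,0,0,0,0.05],
  [0,0,0,0,0,0,0.05],
])

```text
time_s: 9.95
tcp_pos: [0.4531, 0.0791, 0.0571]
orientation: [-3.135, 0.786, 1.804]
ft_force: [-0.9, 2.4, 2.5]
gripper_width: 0.691
```

apply_moves([
  [0,0,0,0,0,0,0.045],
  [0,0,0,0,0,0,0.045],
  [0,0,0,0,0,0,0.045],
], squeeze=40)

```text
time_s: 10.25
tcp_pos: [0.4531, 0.0791, 0.0571]
orientation: [-3.135, 0.786, 1.804]
ft_force: [-1.9, 3.1, 4.6]
gripper_width: 0.685
```

Block held (59.6 mm). Lift.

apply_moves([
  [0,0,0,0,0,0.005,0.045],
  [0,0,0,0,0,0.012,0.045],
  [0,0,0,0,0,0.025,0.045],
  [0,0,0,0,0,0.045,0.045],
  [0,0,0,0,0,0.07,0.045],
  [0,0,0,0,0,0.095,0.045],
  [0,0,0,0,0,0.1,0.045],
  [0,0,0,0,0,0.1,0.045],
])

```text
time_s: 11.05
tcp_pos: [0.4534, 0.0791, 0.1578]
orientation: [-3.138, 0.785, 1.802]
ft_force: [-0.1, -0.8, -1.0]
gripper_width: 0.682
```

Run:
```python
from h import *
from scipy.spatial.transform import Rotation as Rr
st=env.state(); R=Rr.from_euler("xyz",st["orientation"]).as_matrix();print(st["tcp_pos"],R.round(4),st["ft_force"],st["joints"].round(3))
a,d=env.grab_frame("scene"); cv2.imwrite("pics/s4.png",cv2.resize(a[130:270,205:345,::-1],None,fx=4,fy=4,interpolation=3))
```

```text
[0.45337093 0.07905361 0.15779287] [[-0.1621  0.9739  0.1587]
 [ 0.6887  0.2268 -0.6887]
 [-0.7067 -0.0024 -0.7075]] [-0.09412068 -0.75926618 -0.95782852] [ 0.513  0.131  1.962 -0.76   1.39   0.561]
```

View pics/s4.png

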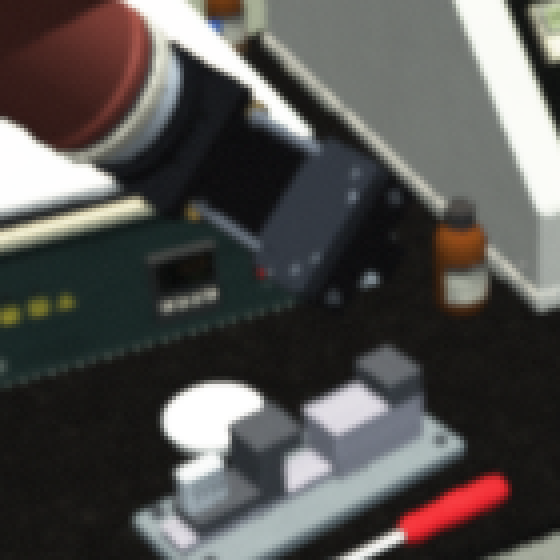

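Block lifted, seat empty. Before rotating I'll check where the instrument on the −y side stands.

Run:
```python
from h import *
for n in("top","scene"):
    d=np.load(n+"1.npy"); W=cloud(n,d).reshape(-1,3)[d.reshape(-1)>0]
    for y0 in np.arange(-.4,.2,.05):
        k=(W[:,1]>y0)&(W[:,1]<y0+.05)&(W[:,2]>.05)&(W[:,2]<.6)&(W[:,0]>.47)&(W[:,0]<.9)
        P=W[k]
        if len(P)>10:
            i=np.percentile(P[:,0],[1,5,25]); f=P[P[:,0]<i[1]+.03]; print(n,round(y0,2),len(P),"x",i.round(3),"z near front",np.percentile(f[:,2],[5,95]).round(3),"zmax",P[:,2].max().round(3))
```

```text
top -0.4 1856 x [0.536 0.545 0.605] z near front [0.063 0.118] zmax 0.599
top -0.35 1519 x [0.535 0.542 0.592] z near front [0.06  0.116] zmax 0.302
top -0.3 1698 x [0.534 0.542 0.597] z near front [0.055 0.119] zmax 0.6
top -0.25 1877 x [0.535 0.545 0.601] z near front [0.062 0.134] zmax 0.6
top -0.2 1892 x [0.535 0.545 0.599] z near front [0.062 0.134] zmax 0.6
top -0.15 1812 x [0.535 0.545 0.597] z near front [0.064 0.118] zmax 0.6
top -0.1 786 x [0.538 0.561 0.597] z near front [0.055 0.128] zmax 0.6
top -0.05 413 x [0.564 0.572 0.598] z near front [0.057 0.598] zmax 0.6
top -0.0 757 x [0.599 0.6   0.623] z near front [0.088 0.598] zmax 0.6
top 0.05 1382 x [0.598 0.604 0.628] z near front [0.061 0.597] zmax 0.6
top 0.1 1178 x [0.606 0.611 0.64 ] z near front [0.059 0.584] zmax 0.599
top 0.15 1249 x [0.614 0.619 0.655] z near front [0.062 0.147] zmax 0.6
top 0.2 1433 x [0.618 0.62  0.655] z near front [0.065 0.591] zmax 0.6
scene -0.4 24 x [0.541 0.542 0.548] z near front [0.086 0.103] zmax 0.105
scene -0.25 270 x [0.72  0.722 0.726] z near front [0.219 0.299] zmax 0.325
scene -0.2 718 x [0.654 0.667 0.717] z near front [0.189 0.214] zmax 0.301
scene -0.15 1538 x [0.598 0.618 0.665] z near front [0.136 0.182] zmax 0.302
scene -0.1 2504 x [0.57  0.593 0.663] z near front [0.056 0.151] zmax 0.301
scene -0.05 85 x [0.559 0.562 0.567] z near front [0.052 0.08 ] zmax 0.081
scene -0.0 291 x [0.621 0.622 0.624] z near front [0.057 0.141] zmax 0.148
scene 0.05 1261 x [0.476 0.62  0.624] z near front [0.055 0.143] zmax 0.148
scene 0.1 1350 x [0.473 0.613 0.623] z near front [0.056 0.142] zmax 0.147
scene 0.15 1403 x [0.613 0.621 0.624] z near front [0.056 0.143] zmax 0.149
scene 0.2 1464 x [0.62  0.621 0.624] z near front [0.056 0.143] zmax 0.151
```

The instrument front is at x ≥ 0.535, y < −0.07 and low, so the rotated hand clears it. Rotating 90° about the grip axis.

apply_moves([
  [6.3,1.5,0,-0.0004,0.0017,0.003,0.045],
  [12.6,2.9,0,-0.0008,0.0034,0.006,0.045],
  [18.9,4.4,0,-0.0012,0.0051,0.008,0.045],
  [25.1,5.8,0,-0.0016,0.0068,0.01,0.045],
  [31.4,7.3,0,-0.002,0.0085,0.01,0.045],
  [37.7,8.8,0,-0.0024,0.0102,0.01,0.045],
  [43.8,10.2,0,-0.003,0.013,0.01,0.045],
  [43.8,10.2,0,-0.003,0.013,0.01,0.045],
])

```text
time_s: 11.9
tcp_pos: [0.4495, 0.0897, 0.1655]
orientation: [-3.136, -0.001, 1.799]
ft_force: [0.3, -0.4, -2.0]
gripper_width: 0.684
```

apply_moves([
  [6.3,1.5,0,-0.0004,0.0017,0,0.045],
  [12.6,2.9,0,-0.0008,0.0034,0,0.045],
  [18.9,4.4,0,-0.0012,0.0051,0,0.045],
  [25.1,5.8,0,-0.0016,0.0068,0,0.045],
  [31.4,7.3,0,-0.002,0.0085,0,0.045],
  [37.7,8.8,0,-0.0024,0.0102,0,0.045],
  [43.8,10.2,0,-0.003,0.013,0,0.045],
  [43.8,10.2,0,-0.003,0.013,0,0.045],
])

```text
time_s: 12.7
tcp_pos: [0.4446, 0.1045, 0.1631]
orientation: [-3.128, -0.787, 1.794]
ft_force: [0.2, 0.2, -2.3]
gripper_width: 0.683
```

apply_moves([
  [0,0,0,0,0,0,0.045],
  [0,0,0,0,0,0,0.045],
])

```text
time_s: 12.9
tcp_pos: [0.4465, 0.1053, 0.1665]
orientation: [-3.14, -0.781, 1.805]
ft_force: [-0.7, -0.4, -1.4]
gripper_width: 0.688
```

Run:
```python
from h import *
from scipy.spatial.transform import Rotation as Rr
st=env.state(); R=Rr.from_euler("xyz",st["orientation"]).as_matrix();print(st["tcp_pos"],R.round(4),st["ft_force"],st["joints"].round(3))
print("grasp",st["tcp_pos"]-.019*R[:,2])
R0=np.array([[-.1621,.9739,.1587],[.6887,.2268,-.6887],[-.7067,-.0024,-.7075]])
print("turned deg",np.degrees(Rr.from_matrix(R@R0.T).as_rotvec()).round(2))
a,d=env.grab_frame("scene"); np.save("scene5.npy",d);A=cv2.resize(a[130:270,205:345,::-1],None,fx=4,fy=4,interpolation=3)
cv2.imwrite("pics/s5.png",A)
W=cloud("scene",d).reshape(-1,3); k=(d.reshape(-1)>0)&(abs(W-(st["tcp_pos"]-.019*R[:,2])).max(1)<.06)
t=W[k]; print(len(t))
```

```text
[0.44645776 0.10534556 0.16653233] [[-0.1649  0.9724 -0.1649]
 [ 0.6906  0.2332  0.6847]
 [ 0.7042 -0.001  -0.71  ]] [-0.73896007 -0.4240924  -1.36869644] [-0.403  0.141  1.93   0.601  1.599 -0.788]
grasp [0.44959168 0.09233709 0.18002152]
turned deg [87.34 20.58  0.14]
1133
```

View pics/s5.png

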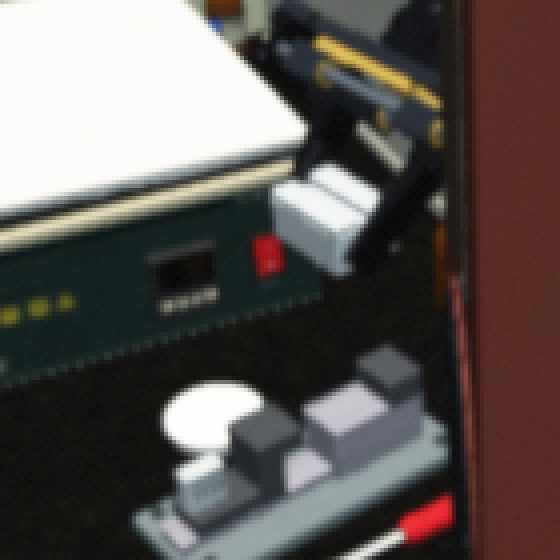

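The slot is now on top, running along the block's length at about (325,180), and the tool has turned 89.7°. Next I move over the seat and lower in steps, expecting contact at about 115 mm of descent.

apply_moves([
  [0,0,0,-0.001,0.006,-0.015,0.045],
  [0,0,0,-0.001,0.006,-0.035,0.045],
  [0,0,0,-0.001,0.006,-0.055,0.045],
  [0,0,0,-0.001,0.006,-0.075,0.045],
  [0,0,0,-0.001,0.006,-0.09,0.045],
  [0,0,0,-0.001,0.006,-0.1,0.045],
  [0,0,0,-0.001,0.006,-0.105,0.045],
  [0,0,0,-0.001,0.006,-0.105,0.045],
])

```text
time_s: 13.75
tcp_pos: [0.4457, 0.111, 0.0616]
orientation: [-3.141, -0.784, 1.805]
ft_force: [-0.7, -0.8, -1.0]
gripper_width: 0.687
```

Run:
```python
from h import *
from scipy.spatial.transform import Rotation as Rr
for i in range(1):
    a,d=env.grab_frame("scene")
st=env.state(); R=Rr.from_euler("xyz",st["orientation"]).as_matrix();print(st["tcp_pos"],R.round(4),st["ft_force"])
print("grasp",st["tcp_pos"]-.019*R[:,2])
cv2.imwrite("pics/s6.png",cv2.resize(a[180:280,235:345,::-1],None,fx=5,fy=5,interpolation=3))
```

```text
[0.44605976 0.11079012 0.0620447 ] [[-1.646e-01  9.727e-01 -1.634e-01]
 [ 6.888e-01  2.319e-01  6.868e-01]
 [ 7.060e-01  5.000e-04 -7.082e-01]] [ 0.44955401 -0.4974915  -1.41354762]
grasp [0.44916371 0.09774029 0.07550083]
```

View pics/s6.png

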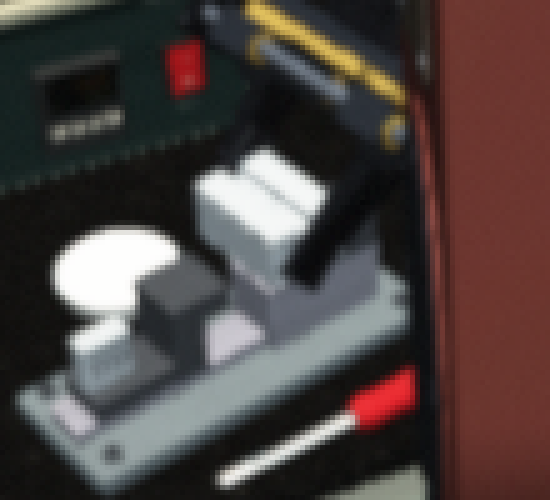

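The block sits level above the seat between the jaws. Fine lowering.

apply_moves([
  [0,0,0,0,0,-0.003,0.045],
  [0,0,0,0,0,-0.006,0.045],
  [0,0,0,0,0,-0.008,0.045],
  [0,0,0,0,0,-0.008,0.045],
])

```text
time_s: 14.2
tcp_pos: [0.4457, 0.1108, 0.0536]
orientation: [-3.142, -0.784, 1.805]
ft_force: [-0.3, 0.6, -1.5]
gripper_width: 0.684
```

apply_moves([
  [0,0,0,0,0,-0.001,0.045],
  [0,0,0,0,0,-0.002,0.045],
  [0,0,0,0,0,-0.002,0.045],
])

```text
time_s: 14.5
tcp_pos: [0.4458, 0.1108, 0.0517]
orientation: [3.141, -0.784, 1.805]
ft_force: [0.4, -0.5, -1.8]
gripper_width: 0.686
```

apply_moves([
  [0,0,0,0,0,-0.001,0.045],
  [0,0,0,0,0,-0.001,0.045],
])

```text
time_s: 14.7
tcp_pos: [0.4459, 0.1108, 0.0516]
orientation: [3.141, -0.785, 1.806]
ft_force: [-1.3, -1.9, 6.2]
gripper_width: 0.687
```

apply_moves([
  [0,0,0,0,0,-0.001,0.045],
  [0,0,0,0,0,-0.001,0.045],
])

```text
time_s: 14.9
tcp_pos: [0.4459, 0.1108, 0.0516]
orientation: [3.141, -0.786, 1.807]
ft_force: [-4.7, -4.4, 11.2]
gripper_width: 0.684
```

Seat contact (11 N). Release and retract along the tool axis.

apply_moves([
  [0,0,0,0,0,0.001,0.06],
  [0,0,0,0,0,0.001,0.064],
  [0,0,0,0,0,0.001,0.07],
  [0,0,0,0,0,0.001,0.075],
  [0,0,0,0,0,0.001,0.078],
  [0,0,0,0,0,0.001,0.078],
])

```text
time_s: 15.5
tcp_pos: [0.4458, 0.1108, 0.0506]
orientation: [3.141, -0.784, 1.805]
ft_force: [-0.6, -0.3, 0.8]
gripper_width: 0.883
```

apply_moves([
  [0,0,0,0.0016,-0.007,0.007,0.078],
  [0,0,0,0.0033,-0.014,0.014,0.078],
  [0,0,0,0.0066,-0.028,0.028,0.078],
  [0,0,0,0.01,-0.041,0.043,0.078],
  [0,0,0,0.01,-0.041,0.073,0.078],
  [0,0,0,0.01,-0.041,0.113,0.078],
  [0,0,0,0.01,-0.041,0.143,0.078],
])

```text
time_s: 16.2
tcp_pos: [0.4565, 0.0688, 0.1965]
orientation: [3.139, -0.783, 1.806]
ft_force: [1.1, -0.8, 0.3]
gripper_width: 0.897
```

Run:
```python
from fit2 import *
st=env.state(); print(st["tcp_pos"],st["orientation"])
for n in("scene","top"):
    a,d=save(n,f"pics/{n}7.png"); np.save(f"{n}7.npy",d)
    P=pts(n,d,(.447,.1)); t=P[(P[:,2]>.071)&(P[:,2]<.086)]; print(n,len(t),t.mean(0).round(4),np.median(t[:,2]),cv2.minAreaRect((t[:,:2]*1000).astype(np.float32)))
    for k in("block_center","slot_face"):
        print(n,k,[(np.round(w(n,r["location"]),4).tolist(),round(r["p"],2)) for r in env.landmark_of(k,n)[:1]])
a=cv2.imread("pics/scene7.png"); cv2.imwrite("pics/s7.png",cv2.resize(a[180:290,225:345],None,fx=5,fy=5,interpolation=3))
```

```text
[0.45648286 0.06880487 0.19647118] [ 3.13899454 -0.78272953  1.80568021]
scene 313 [0.4454 0.1006 0.0762] 0.07694831571449674 ((447.9142761230469, 100.37808227539062), (63.128787994384766, 44.534263610839844), 14.187667846679688)
scene block_center [([0.4532, 0.1012, 0.0623], 0.61)]
scene slot_face [([0.4516, 0.1024, 0.0803], 0.75)]
top 213 [0.445  0.1004 0.0767] 0.07663836828404204 ((442.87957763671875, 111.86986541748047), (61.069149017333984, 66.0494384765625), 13.519111633300781)
top block_center [([0.4453, 0.0958, 0.064], 0.64)]
top slot_face [([0.4471, 0.1027, 0.0777], 0.66)]
```

View pics/s7.png

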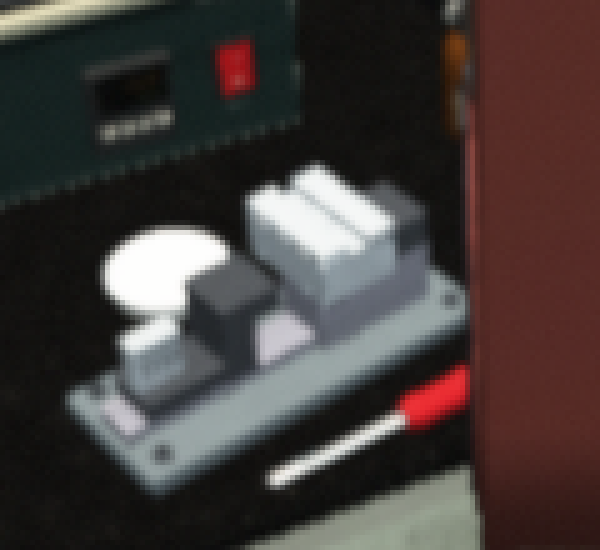

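The block sits flat, slot up, at fixture yaw, with its top near 78 mm and clear of both jaws. Now return upright over the grip.

apply_moves([
  [-6.3,-1.5,0,-0.004,0.016,0,0.06],
  [-12.6,-2.9,0,-0.008,0.032,0,0.05],
  [-18.9,-4.4,0,-0.012,0.048,0,0.045],
  [-25.1,-5.8,0,-0.016,0.064,0,0.04],
  [-31.4,-7.3,0,-0.02,0.08,-0.01,0.04],
  [-37.7,-8.8,0,-0.024,0.096,-0.03,0.04],
  [-43.8,-10.2,0,-0.028,0.112,-0.05,0.04],
  [-43.8,-10.2,0,-0.0315,0.1265,-0.07,0.04],
])

```text
time_s: 17.3
tcp_pos: [0.4226, 0.1988, 0.1222]
orientation: [-3.137, 0.003, 1.808]
ft_force: [0.9, -0.7, -1.3]
gripper_width: 0.463
```

apply_moves([
  [0,0,0,0,0,0,0.04],
  [0,0,0,0,0,0,0.04],
  [0,0,0,0,0,-0.02,0.04],
  [0,0,0,0,0,-0.04,0.04],
  [0,0,0,0,0,-0.04,0.04],
])

```text
time_s: 17.8
tcp_pos: [0.4233, 0.1944, 0.0821]
orientation: [-3.134, 0.001, 1.801]
ft_force: [0.4, 0.3, -0.0]
gripper_width: 0.459
```

apply_moves([
  [0,0,0,0.002,0.0005,-0.015,0.04],
  [0,0,0,0.002,0.0005,-0.03,0.04],
  [0,0,0,0.002,0.0005,-0.045,0.04],
  [0,0,0,0.002,0.0005,-0.045,0.03],
  [0,0,0,0.002,0.0005,-0.045,0.02],
  [0,0,0,0.002,0.0005,-0.045,0.005],
  [0,0,0,0.002,0.0005,-0.045,0.005],
  [0,0,0,0.002,0.0005,-0.045,0.005],
], squeeze=8)

```text
time_s: 18.6
tcp_pos: [0.4249, 0.1964, 0.0393]
orientation: [-3.135, 0.001, 1.803]
ft_force: [-6.8, -2.9, 7.1]
gripper_width: 0.138
```

apply_moves([
  [0,0,0,0,0,0,0.005],
  [0,0,0,0,0,0,0.005],
], squeeze=25)

```text
time_s: 18.8
tcp_pos: [0.4249, 0.1964, 0.0393]
orientation: [-3.135, 0.001, 1.803]
ft_force: [-6.8, -2.9, 8.3]
gripper_width: 0.135
```

apply_moves([
  [0,0,0,0.001,-0.004,0,0.005],
  [0,0,0,0.002,-0.008,0,0.005],
  [0,0,0,0.003,-0.012,0,0.005],
  [0,0,0,0.0036,-0.0155,0,0.005],
  [0,0,0,0.0036,-0.0155,0,0.005],
])

```text
time_s: 19.3
tcp_pos: [0.4283, 0.1815, 0.0393]
orientation: [-3.135, -0.0, 1.803]
ft_force: [-8.3, 0.5, 8.4]
gripper_width: 0.133
```

apply_moves([
  [0,0,0,0.0003,-0.0015,0,0.005],
  [0,0,0,0.0007,-0.003,0,0.005],
  [0,0,0,0.0007,-0.003,0,0.005],
])

```text
time_s: 19.6
tcp_pos: [0.4288, 0.1789, 0.0393]
orientation: [-3.135, -0.001, 1.803]
ft_force: [-8.3, 2.4, 9.3]
gripper_width: 0.133
```

apply_moves([
  [0,0,0,0.0003,-0.0013,0,0.005],
  [0,0,0,0.0005,-0.002,0,0.005],
  [0,0,0,0.0005,-0.002,0,0.005],
])

```text
time_s: 19.9
tcp_pos: [0.4293, 0.177, 0.0393]
orientation: [-3.135, -0.001, 1.803]
ft_force: [-7.7, 2.8, 8.7]
gripper_width: 0.139
```

apply_moves([
  [0,0,0,0.0002,-0.001,0,0.005],
  [0,0,0,0.0002,-0.001,0,0.005],
])

```text
time_s: 20.1
tcp_pos: [0.4293, 0.1769, 0.0393]
orientation: [-3.135, -0.003, 1.803]
ft_force: [-9.7, 7.0, 7.5]
gripper_width: 0.136
```

apply_moves([
  [0,0,0,0.0002,-0.001,0,0.005],
  [0,0,0,0.0002,-0.001,0,0.005],
])

```text
time_s: 20.3
tcp_pos: [0.4293, 0.1768, 0.0393]
orientation: [-3.135, -0.004, 1.802]
ft_force: [-10.1, 11.2, 7.0]
gripper_width: 0.135
```

The jaw has stalled at 20 mm of travel (gap about 42 mm) and the force is rising. One slightly firmer push, then release and rise.

apply_moves([
  [0,0,0,0.0004,-0.0018,0,0.005],
  [0,0,0,0.0004,-0.0018,0,0.005],
])

```text
time_s: 20.5
tcp_pos: [0.4293, 0.1767, 0.0393]
orientation: [-3.135, -0.008, 1.802]
ft_force: [-11.1, 19.3, 6.3]
gripper_width: 0.137
```

apply_moves([
  [0,0,0,0,0,0,0.02],
  [0,0,0,0,0,0,0.04],
  [0,0,0,0,0,0,0.04],
  [0,0,0,0,0.002,0.02,0.04],
  [0,0,0,0,0.002,0.05,0.04],
  [0,0,0,0,0.002,0.09,0.04],
  [0,0,0,0,0.002,0.13,0.04],
  [0,0,0,0,0.002,0.16,0.04],
])

```text
time_s: 21.3
tcp_pos: [0.4329, 0.1743, 0.2017]
orientation: [-3.141, 0.001, 1.803]
ft_force: [0.2, 1.0, 0.4]
gripper_width: 0.46
```

apply_moves([
  [0,0,0,0,-0.04,0,0.04],
  [0,0,0,0,-0.08,0.02,0.04],
  [0,0,0,0,-0.12,0.04,0.04],
  [0,0,0,0,-0.16,0.04,0.04],
  [0,0,0,0,-0.2,0.04,0.04],
  [0,0,0,0,-0.25,0.04,0.04],
  [0,0,0,0,-0.29,0.04,0.04],
  [0,0,0,0,-0.33,0.04,0.04],
])

```text
time_s: 22.1
tcp_pos: [0.4315, -0.1579, 0.2391]
orientation: [-3.139, 0.002, 1.802]
ft_force: [0.8, -0.5, 0.5]
gripper_width: 0.456
```

Run:
```python
from fit2 import *
st=env.state(); print(st["tcp_pos"],st["time_s"])
for n in("scene","top"):
    a,d=save(n,f"pics/{n}8.png"); np.save(f"{n}8.npy",d)
    P=pts(n,d,(.447,.1)); t=P[(P[:,2]>.071)&(P[:,2]<.086)]; print(n,len(t),t.mean(0).round(4),np.median(t[:,2]),cv2.minAreaRect((t[:,:2]*1000).astype(np.float32)))
    for k in("block_center","slot_face","jaw_grip","screwdriver","wafer_carrier"):
        print(n,k,[(np.round(w(n,r["location"]),4).tolist(),round(r["p"],2)) for r in env.landmark_of(k,n)[:1]])
a=cv2.imread("pics/scene8.png"); b=cv2.imread("pics/top8.png")
cv2.imwrite("pics/s8.png",np.hstack([cv2.resize(a[190:290,235:335],(400,400),interpolation=3),cv2.resize(b[182:262,240:320],(400,400),interpolation=3)]))
```

```text
[ 0.43153057 -0.157919    0.23911673] 22.1
scene 312 [0.446  0.0972 0.0763] 0.07705135580433206 ((448.7441101074219, 96.66780090332031), (61.765323638916016, 43.75582504272461), 11.630306243896484)
scene block_center [([0.4518, 0.1017, 0.0656], 0.76)]
scene slot_face [([0.4467, 0.0996, 0.0751], 0.88)]
scene jaw_grip [([0.4288, 0.1766, 0.0409], 0.61)]
scene screwdriver [([0.3717, 0.096, -0.0039], 0.51)]
scene wafer_carrier [([0.5304, 0.1534, 0.0017], 0.76)]
top 219 [0.4458 0.0976 0.0769] 0.07685023903752566 ((442.50335693359375, 109.8463363647461), (60.190181732177734, 69.24076843261719), 13.645879745483398)
top block_center [([0.4476, 0.0924, 0.0619], 0.67)]
top slot_face [([0.4486, 0.1004, 0.0811], 0.51)]
top jaw_grip [([0.424, 0.1717, 0.0409], 0.51)]
top screwdriver [([0.3686, 0.1001, -0.001], 0.46)]
top wafer_carrier [([0.5209, 0.1536, -0.0024], 0.62)]
```

View pics/s8.png

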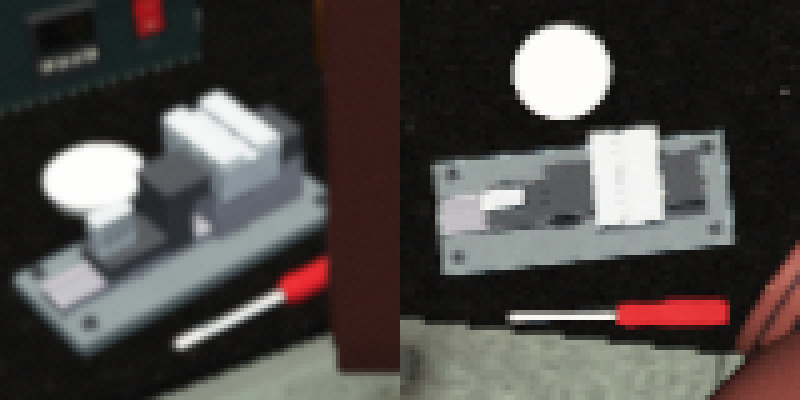

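Final views: the block is flat with the slot on top, the jaw is shut against it, and the screwdriver and carrier have not moved. Handing in.

```bash
python3 -c "
from workcell import env
print(env.sign_off())"
```

```text
the job is handed in; nothing more can be done
None
```

The job is done and handed in at about 22 s of the 69 s allowed. The block is back on the seat with its slot on top, and the jaw is shut against it.

I slid the jaw open about 30 mm by its grip, then picked the block up by its ends with the tool tilted 45°. I lifted it, turned it a quarter turn (89.7° measured), and lowered it until it touched the seat. After releasing it, I pushed the jaw shut until it stalled with about 19 N across the block, let go and moved the arm away.

**Last checks:**
- **Height:** depth puts the block's top at about 77 mm, against 78 mm expected, so it is lying flat.
- **Square and centred:** depth puts the block within about 1 mm of centre along the jaws. The scene camera alone gives its yaw as 11.6°, against 12.8–13.3° for the fixture. Its top view merges the block with other parts, so that does not confirm it.
- **Jaw:** it stalled where a gap of about 42 mm is expected. The pictures show it against the block, but I did not measure the gap directly after letting go.
- **Bystanders:** the screwdriver and wafer carrier are where they started, within camera error. I did not re-check the items further away, but the arm stayed clear of them.

**Went wrong or disagreed:**
- My first close on the jaw grip was too low and touched the carriage under it, with about 4 N. I rose 7 mm and gripped again.
- The two cameras' detections of the same points differ by up to about 10 mm, so I relied on the depth fits and on contact.

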